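# Close the parts box and open its tray

### The arm

A 7-joint arm with a two-finger parallel gripper is mounted at the origin on the work surface. World frame = base frame: x ahead of the robot, y to its left, z up, the work surface at z = 0. Lengths are in mm, angles in rad, forces in N, time in s.
With the tool pointing down it reaches from about 400 to 875 mm from the base axis. Payload 4.4 kg.
Tool frame: the origin (TCP) lies at the very end of the fingers, on their centre line; the grasp point (between the pads) lies 19 mm behind it (grip_depth is the distance from the TCP to the grasp point, in mm); z points along the fingers, y is the direction in which the jaws open and shut (so a half turn about z gives the same grasp; the last joint's range is limited). The gripper opens to 85 mm and grips with 20 to 120 N. Pads are 22 mm wide; open, the fingers measure 114 mm over their backs; the gripper's body (76 mm by 85 mm) begins 54 mm behind the grasp point. The pads swing forward as they close: fully open they stand 13 mm farther back than shut.
Start: joints at [1.271, 0.628, 0.038, 1.517, -0.027, 0.996, -0.02], TCP at [150.617, -632.323, 231.313] pointing down, gripper open.
Joint ranges: [-3.06, 3.06], [-0.37, 2.12], [-1.25, 1.32], [0.18, 2.47], [-1.1, 4.24], [0.23, 1.98], [-2.94, 2.94]. Speed limits (rad/s): [2.57, 2.57, 3.14, 3.14, 3.14, 3.14, 3.14].

### API

Orientations are given as [roll, pitch, yaw] about the fixed x, y, z axes, in that order (R = Rz(yaw) Ry(pitch) Rx(roll)).
In Python, from cell import read_state, get_image, finish_job, recognise, outline_of, grip_depth gives the robot as it stands. The module is installed in compiled form; this text tells all that it offers.
- The arm moves only by the tool send_rows, never from a script. Its argument "rows" is a list of rows, each a list of 5 numbers: the gripper command: -1 is shut, 1 is fully open, values between are in proportion, then the shift along the tool's x, y, z in m, then the turn about the tool's z in rad. In form: [[claw, tx, ty, tz, roll], ...]. A call has 1 to 12 rows; each row shifts and turns the pose as measured when the row begins, along the tool's axes as they then stand; what a row does not reach is not made up. A row lasts 1/12 s, in which the tool goes at most 41.7 mm and 7.16 degrees, less where a joint would pass 70% of its speed; a pose out of reach is approached as far as the arm can. A call with a gripper value outside its range is refused whole. The fingers move at their own pace and stop on an object; the grip force is fixed at half the most. Time passes only in rows, so rows that do not move let the fingers close. It gives the time, the measured TCP pose, the force and the opening at its end, in the units of the state.
- read_state(): the state, without advancing time (a new reading comes with each control period).
- get_image(name): name is "scene" or "top" or "wrist"; returns a dict with "image" (420x560x3 uint8, blue, green, red), "z_map" (420x560 float32, mm along the optical axis (not along the pixel's ray), 0 where there is no reading), "K" (3x3 intrinsics, pixels), "dist" ([k1, k2, p1, p2, k3] as OpenCV has them; the pictures are not rectified), "R" (3x3) and "t" (3): a world point X has camera coordinates R X + t; the wrist camera has in their place "tool_from_camera" (4x4, takes a point from camera to tool coordinates, whose origin is the TCP and whose axes are the flange's). Camera axes: x right, y down, z forward; pixel columns grow to the right and rows downward; lengths in mm; the calibration is good to about 2 mm. A picture is of the moment at which its call begins: read the wrist's pose just before it.
- finish_job(): hands the job in, once; it reports no verdict.
Trained networks look in a picture, given as the dict that the camera call returned (one of the last four; its "shot" number tells which), for a name from the list of things; names that differ only in an ending like _2 or _b are one class to them, and where a whole thing is asked for, a point or a joint stands for the part that bears it (a point fixed in the world has none). Each returns a list of dicts, best first, with "score" (0 to 1); they miss things now and then, are a little off and sometimes report something else, mostly with a low value. They report only what shows in the picture. A call takes as long as a camera call.
- recognise(picture, query): "box" ([left, top, right, bottom] in pixels, round what is visible of it).
- outline_of(picture, query): "mask" (420x560 bool, what is visible of it) and "box" ([left, top, right, bottom] in pixels, round what is visible of it).
The state is a dict: "clock": time; "qpos": joint angles; "qd": joint speeds; "tau": joint torques, N m; "eef_pos": TCP position; "tool_rot": TCP orientation; "force": force on the tool from outside, world axes, zero at the start; "torque": the same for the moment, N m; "width": finger opening in mm.
Only numpy, scipy, OpenCV 4.12 (cv2) and the standard library are available. Lean on these libraries where they do the work, as an engineer would, in place of code of your own. Each camera call takes 0.05 s, during which the arm holds its last target.

### The job

First press the cocked white plate in the blue parts box down until it lies level in its pocket. Then pick up the nested lid set by the sides of its aluminium inner lid, lower it, still covered, into the box opening so that it sits fully home, and let go of it. Finally take the red outer lid by its black handle, lift it straight up alone to about 10 cm above the seated inner lid without disturbing that lid, and finish while still holding it level there over the box; leave the other things alone.

Things in the scene. Friction and masses are not known exactly. Their poses are not given: they have to be found in the camera images.
- box_rim (a point): Blue parts box, fixed to the plank, outside 150 (x) x 92 (y) x 45 mm high. This point is at the centre of the opening at rim height (45 mm above the plank). The opening is a pocket 106 mm (x) x 58 mm (y), 16 mm deep with a flat floor; axes are the box's own, x along its length, z up.
- plate_mid (a point): Loose white plate 98 (x) x 52 x 5 mm in the box's pocket; its centre. The end towards the box's +x is propped about 1 cm too high on a hidden rubber foot, which slides down with about 4 N friction and stays down. Pushed down 28 mm from the box's centre towards +x (6 to 20 N) until the foot is fully in, the plate lies flat, its top 11 mm below the rim.
- inner_mid (a point): Inner lid: loose aluminium tray 100 (x) x 52 (y) x 40 mm high, 0.18 kg, under the outer lid; its centre, half-way up, z up. Grip its bare long sides (52 mm apart). An ear at each end, 12 mm long, 32 wide, 6 thick, has its underside 8 mm above the tray's. Seated (either way round), the lowest 8 mm are in the opening (3 mm play each side), the ears on the rim, this point 12 mm above it.
- handle_mid (a point): Outer lid: loose red cover 97 (x) x 48 (y) x 4 mm lying on the inner lid's walls, with a 4 mm deep lip inside them (1.5 mm play), 0.08 kg, not fastened. A black bar handle 50 mm long (x), 12 thick (y), 20 high stands on its middle. This point is the handle's centre, 10 mm above the red face, 34 mm above the inner lid's centre when nested; z up.
- pump: Yellow plastic hand pump with black ends lying on the plank, 240 mm long, 35 mm high; bystander, origin at the middle of its underside.
- caliper: Stainless brake caliper lying flat, about 70 x 100 x 20 mm; bystander, origin on its underside under the bridge.
- grip: Black hard silicone handlebar grip lying on the plank, 120 mm long, 36 mm across; bystander, origin at the middle of its underside.
- tool_case: White plastic tool case with a clip-on lid, 114 x 184 x 60 mm; bystander, origin at the centre of its underside.

How it is judged (in metres and radians):
On the way, in this order (a step that is already met when the one before it is completed fails the run):
1. the white plate lies level on the pocket floor, before the lid set comes (angle between plate_mid's own z axis and vertical below 0.035 rad and z of plate_mid in the frame of box_rim below -0.0115 m and horizontal distance between inner_mid and box_rim above 0.12 m), for 0.2 s.
2. the lid set, still nested and held in the gripper by the inner lid, has been lowered to the rim (z of handle_mid in the frame of inner_mid between 0.031 and 0.037 m and horizontal distance between handle_mid and inner_mid below 0.006 m and z of inner_mid in the frame of box_rim between 0.009 and 0.018 m and horizontal distance between inner_mid and box_rim below 0.008 m and contact force between the fingers and inner_lid above 1 N), for 0.05 s.
3. the lid set sits home and nested, and is let go (z of inner_mid in the frame of box_rim between 0.009 and 0.0145 m and horizontal distance between inner_mid and box_rim below 0.006 m and angle between inner_mid's own z axis and vertical below 0.04 rad and angle between the x axis of inner_mid and the x axis of box_rim, either way round below 0.12 rad and z of handle_mid in the frame of inner_mid between 0.031 and 0.037 m and horizontal distance between handle_mid and inner_mid below 0.006 m and contact force between the fingers and inner_lid below 0.1 N and contact force between the fingers and outer_lid below 0.1 N), for 0.2 s.
At the end, for the whole second after the job is handed in: Plate level within 2 degrees on the pocket floor; inner lid home in the box (3 mm in height, 6 mm sideways, 2 degrees tilt), still, untouched; outer lid gripped by the fingers alone, still, 60 to 180 mm above its nested height, within 50 mm of over the box centre, within 11 degrees of level (angle between plate_mid's own z axis and vertical below 0.035 rad and z of plate_mid in the frame of box_rim below -0.0115 m and z of inner_mid in the frame of box_rim between 0.009 and 0.0145 m and horizontal distance between inner_mid and box_rim below 0.006 m and angle between inner_mid's own z axis and vertical below 0.04 rad and angle between the x axis of inner_mid and the x axis of box_rim, either way round below 0.12 rad and linear speed of inner_lid below 0.02 m/s and contact force between the fingers and inner_lid below 0.1 N and z of handle_mid in the frame of inner_mid between 0.094 and 0.214 m and horizontal distance between handle_mid and box_rim below 0.05 m and angle between handle_mid's own z axis and vertical below 0.2 rad and linear speed of outer_lid below 0.03 m/s and contact force between the fingers and outer_lid above 1 N and contact force between outer_lid and inner_lid below 0.05 N); the arm keeps its last pose, push and grip.
It fails at once if the outer lid is off the inner lid while the inner lid is not home in the box (distance between handle_mid and inner_mid above 0.046 m and not (z of inner_mid in the frame of box_rim between 0.009 and 0.0145 m and horizontal distance between inner_mid and box_rim below 0.006 m and angle between inner_mid's own z axis and vertical below 0.04 rad and angle between the x axis of inner_mid and the x axis of box_rim, either way round below 0.12 rad)).
It fails at once if the inner lid is tipped over by more than 30 degrees (angle between inner_mid's own z axis and vertical above 0.52 rad).
It fails at once if another thing on the plank (pump, caliper, grip, tool case) is moved more than 25 mm (distance of any of pump, caliper, grip, tool_case from where it was at the start of the episode above 0.025 m).
It also fails if it takes over 64 s, if anything falls off the work surface, if the arm or the gripper's body presses on something with over 40 N, if the wrist force passes 120 N, or if a joint passes its speed limit or range.

## Working session

There is one attempt and no reset: what is moved stays moved. The work goes in short steps, Python scripts to look and compute and a tool call to move; the robot and the scene stay as the last step left them, time stands still between calls to the robot, and variables do not carry over. Pictures are saved under pics/ and viewed, and the job is handed in when it is done.

Besides the shell and the picture viewer there is one more tool, called after "Emit:" in YAML: its name, and indented under it one key for each argument. send_rows: Moves the arm, as the interface text tells. Its arguments: {"type":"object","properties":{"rows":{"type":"array"}},"required":["rows"]}

```bash
mkdir -p pics; python3 - <<'E'
from cell import *
import cv2,pickle
s=read_state();print(s)
print(grip_depth if not callable(grip_depth) else grip_depth())
d={}
for n in ["scene","top","wrist"]:
    p=get_image(n);d[n]=p;cv2.imwrite(f"pics/{n}0.png",p["image"])
    print(n,p["K"].tolist(),p["dist"],p.get("R"),p.get("t"),p.get("tool_from_camera"))
    for q in ["box_rim","plate_mid","inner_mid","handle_mid","pump","caliper","grip","tool_case"]:
        try:
            r=recognise(p,q);print(n,q,[(x["box"],round(x["score"],2)) for x in r[:2]])
        except Exception as e: print(n,q,e)
pickle.dump(d,open("d0.pkl","wb"))
E
```

```text
{'clock': 0.0, 'qpos': array([ 1.27119111,  0.62935552,  0.03844985,  1.51840925, -0.02705389,
        0.99629248, -0.01998992]), 'qd': array([ 3.76838948e-04, -9.44177765e-04,  1.13254798e-03, -1.16017666e-05,
       -1.90396780e-03, -9.10767234e-04, -8.75825933e-04]), 'tau': array([ 7.02020734e-04, -5.63396001e+01,  1.22554097e+00, -1.93445402e+01,
        1.07598701e-02,  1.04087600e-02, -2.11143146e-06]), 'eef_pos': array([ 150.48047063, -631.6757439 ,  230.36994817]), 'tool_rot': array([-3.13964568e+00, -1.34695205e-05,  2.33778629e-01]), 'force': array([ 0.5185675 ,  0.90763956, -0.28714082]), 'torque': array([-0.01008822, -0.04918599,  0.00472582]), 'width': 85.48132016669832}
18.700000000000003
scene [[409.4365775235356, 0.0, 279.6860173892773], [0.0, 409.4365775235356, 209.81136117605766], [0.0, 0.0, 1.0]] [-0.03650267  0.          0.          0.          0.        ] [[-0.29876168  0.95413491  0.01918434]
 [ 0.61463706  0.2077573  -0.76095873]
 [-0.73004297 -0.2155539  -0.64851659]] [ 153.51652703 -321.20990854 1348.15278119] None
scene box_rim [([179.3, 164.2, 220.1, 219.6]
[... 1213 characters left out ...]
68)]
top grip [([274.1, 126.5, 307.5, 194.7], 0.82)]
top tool_case [([376.9, 104.4, 485.2, 175.8], 0.82)]
wrist [[297.6469306352717, 0.0, 275.2524328614062], [0.0, 297.6469306352717, 208.06319819654274], [0.0, 0.0, 1.0]] [-0.00089803  0.          0.          0.          0.        ] None None [[ 9.21025983e-04 -9.63305166e-01 -2.68406983e-01  6.66413884e+01]
 [ 9.99999494e-01  7.78493745e-04  6.37459088e-04  1.34267035e+00]
 [-4.05114475e-04 -2.68407435e-01  9.63305395e-01 -1.44192320e+02]
 [ 0.00000000e+00  0.00000000e+00  0.00000000e+00  1.00000000e+00]]
wrist box_rim []
wrist plate_mid []
wrist inner_mid []
wrist handle_mid []
wrist pump []
wrist caliper []
wrist grip []
wrist tool_case []
```

View pics/scene0.png

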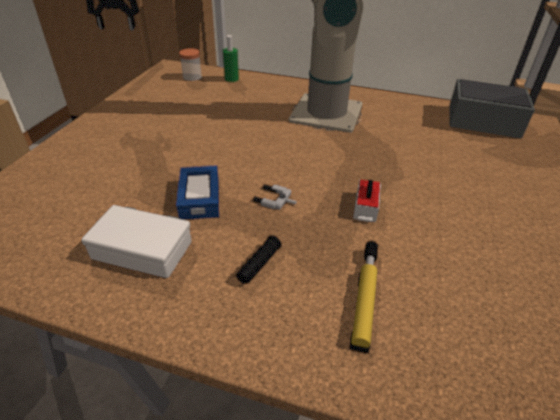

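View pics/top0.png

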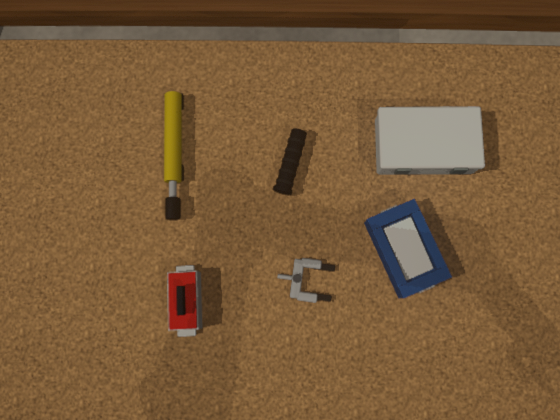

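```bash
cat > h.py <<'E'
import numpy as np,cv2
def cloud(p,R=None,t=None):
    """returns world XYZ HxWx3 (nan where no reading)"""
    z=p["z_map"].astype(float);h,w=z.shape
    u,v=np.meshgrid(np.arange(w),np.arange(h))
    n=cv2.undistortPoints(np.stack([u,v],-1).reshape(-1,1,2).astype(np.float64),p["K"],np.array(p["dist"])).reshape(h,w,2)
    c=np.dstack([n[...,0]*z,n[...,1]*z,z]); c[z<=0]=np.nan
    if R is None: R,t=p["R"],p["t"]
    return (c-t)@R   # R^T (c-t)
def wristRt(p,s):
    from scipy.spatial.transform import Rotation as Ro
    A=Ro.from_euler('xyz',s["tool_rot"]).as_matrix()
    T=p["tool_from_camera"]
    Rw=A@T[:3,:3]; tw=A@T[:3,3]+s["eef_pos"]   # camera->world
    return Rw.T,-Rw.T@tw
def rect(pts):
    (c,sz,a)=cv2.minAreaRect(pts.astype(np.float32)); return c,sz,a
E
python3 - <<'E'
import pickle,numpy as np,cv2
from h import *
d=pickle.load(open("d0.pkl","rb"))
p=d["top"];C=cloud(p);im=p["image"].astype(int);B,G,Rr=im[...,0],im[...,1],im[...,2]
def box(m,l):
    z=np.zeros_like(m);z[l[1]:l[3],l[0]:l[2]]=1;return m&z
blue=box((B>Rr+30)&(B>G+15),(355,190,460,305))
P=C[blue];P=P[np.isfinite(P[:,2])];print("table z",np.nanmedian(C[330:400,250:330,2]),"blue z pct",np.percentile(P[:,2],[5,25,50,75,95]))
m=P[:,2]>36;print("box rect",rect(P[m][:,:2]))
white=box((Rr>130)&(B>110),(384,213,436,282));P=C[white];P=P[np.isfinite(P[:,2])];print("plate",rect(P[:,:2]),np.percentile(P[:,2],[5,50,95]))
A=np.c_[P[:,:2]-P[:,:2].mean(0),np.ones(len(P))];print("slope",np.linalg.lstsq(A,P[:,2],rcond=None)[0],P.mean(0))
red=box((Rr>120)&(G<70),(160,260,205,340));P=C[red];P=P[np.isfinite(P[:,2])];print("red",rect(P[:,:2]),np.percentile(P[:,2],[5,50,95]))
reg=np.zeros_like(red);reg[255:345,155:210]=1
P=C[reg&(C[...,2]>8)];print("lidset all",rect(P[:,:2]))
q=C[reg&(C[...,2]>53)];print("handle",rect(q[:,:2]),np.percentile(q[:,2],[5,50,95]))
print("grip",rect(C[120:200,268:312][C[120:200,268:312,2]>12][:,:2]))
print("cal",rect(C[250:310,270:340][C[250:310,270:340,2]>8][:,:2]))
print("case",np.nanpercentile(C[100:180,370:490][C[100:180,370:490,2]>30],[1,99],axis=0))
for n,t in [("box",(350,185,465,310)),("lid",(150,250,215,345))]:
    cv2.imwrite(f"pics/top_{n}.png",cv2.resize(p["image"][t[1]:t[3],t[0]:t[2]],None,fx=5,fy=5))
E
```

```text
table z 0.6666531146890029 blue z pct [42.72965186 44.78283097 45.93714662 47.01900811 48.60603189]
box rect ((544.7877807617188, -195.67153930664062), (148.04229736328125, 92.71057891845703), 24.210058212280273)
plate ((544.23681640625, -196.19778442382812), (96.08058166503906, 51.68437194824219), 25.564006805419922) [35.09689929 40.576875   46.0858169 ]
slope [ 0.10050946  0.04604224 40.58828008] [ 545.17952485 -196.15069592   40.58828008]
red ((445.3006286621094, 193.4252166748047), (96.25919342041016, 45.8070182800293), 3.878159523010254) [41.97222305 44.70587933 47.27585453]
lidset all ((445.0755615234375, 193.79319763183594), (122.40348815917969, 53.582149505615234), 4.179904460906982)
handle ((444.35455322265625, 193.28602600097656), (48.90856170654297, 12.650099754333496), 3.833660125732422) [56.70466284 63.95207538 66.82382713]
grip ((701.8829956054688, 12.985710144042969), (34.98749923706055, 121.39665222167969), 76.27676391601562)
cal ((487.09698486328125, -18.133201599121094), (99.79710388183594, 75.91864776611328), 83.44882202148438)
case [[ 679.97657855 -324.03821689   33.87158001]
 [ 795.68066317 -144.1022703    65.02737689]]
```

```bash
python3 -c "
import cv2,numpy as np
a=cv2.imread('pics/top_box.png');b=cv2.imread('pics/top_lid.png')
h=max(a.shape[0],b.shape[0]);a=cv2.copyMakeBorder(a,0,h-a.shape[0],0,0,0);b=cv2.copyMakeBorder(b,0,h-b.shape[0],0,0,0)
c=np.hstack([a,b]);c=cv2.resize(c,None,fx=.85,fy=.85);print(c.shape);cv2.imwrite('pics/crop.png',c)"
```

```text
(531, 765, 3)
```

View pics/crop.png

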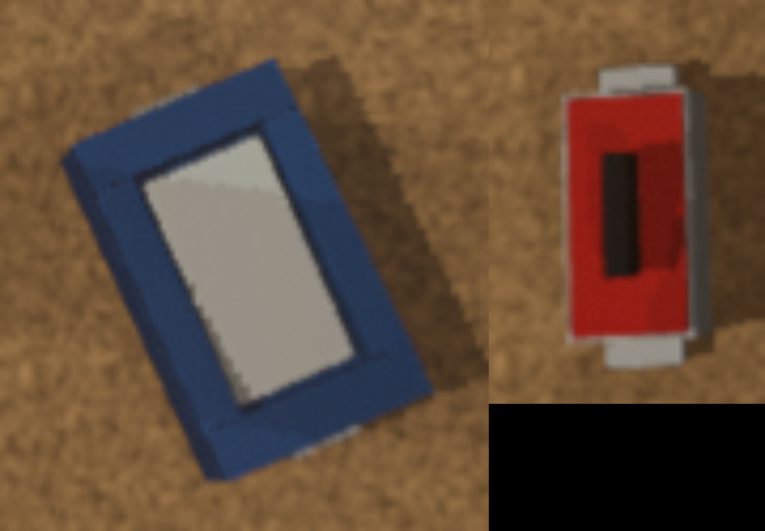

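Emit:
send_rows:
  rows:
    - [-1,0,0,0,-0.095]
    - [-1,0,0,0,-0.095]
    - [-1,0.035,-0.0147,0,0]
    - [-1,0.035,-0.0147,0,0]
    - [-1,0.035,-0.0147,0,0]
    - [-1,0.035,-0.0147,0,0]
    - [-1,0.035,-0.0147,0,0]
    - [-1,0.035,-0.0147,0,0]
    - [-1,0.035,-0.0147,0,0]
    - [-1,0.035,-0.0147,0,0]
    - [-1,0.035,-0.0147,0,0]
    - [-1,0.035,-0.0147,0,0]

```text
clock: 2.35
eef_pos: [408.0, -353.0, 228.8]
tool_rot: [3.134, 0.008, 0.411]
force: [0.8, -0.2, -0.2]
width: 0.4
```

Emit:
send_rows:
  rows:
    - [-1,0.0345,-0.0147,0.005,-0.015]
    - [-1,0.0345,-0.0147,0.005,0]
    - [-1,0.0345,-0.0147,0.005,0]
    - [-1,0.0345,-0.0147,0.005,0]
    - [-1,0.0345,-0.0147,0.005,0]
    - [-1,0.0345,-0.0147,0.005,0]
    - [-1,0,0,0,0]
    - [-1,0,0,0,0]

```text
clock: 3.02
eef_pos: [575.1, -168.0, 196.9]
tool_rot: [3.132, -0.002, 0.441]
force: [-1.2, -1.3, 0.5]
width: -0.1
```

```bash
python3 - <<'E'
from cell import *
from h import *
s=read_state();p=get_image("wrist");print(s["eef_pos"],s["tool_rot"])
cv2.imwrite("pics/w1.png",p["image"])
R,t=wristRt(p,s);C=cloud(p,R,t)
im=p["image"].astype(int);B,G,Rr=im[...,0],im[...,1],im[...,2]
blue=(B>Rr+30)&(B>G+15)
P=C[blue];P=P[np.isfinite(P[:,2])];P=P[(P[:,2]>38)&(P[:,2]<52)];print(np.median(P[:,2]),"box",rect(P[:,:2]))
r=outline_of(p,"plate_mid")
for x in r[:2]:
    P=C[x["mask"]];P=P[np.isfinite(P[:,2])];print(x["score"],x["box"],rect(P[:,:2]),np.percentile(P[:,2],[5,50,95]))
    A=np.c_[P[:,:2]-P[:,:2].mean(0),np.ones(len(P))];print("slope",np.linalg.lstsq(A,P[:,2],rcond=None)[0],P.mean(0))
E
```

```text
[ 575.13445323 -168.0401055   196.90571505] [ 3.13242602e+00 -1.52628389e-03  4.40922842e-01]
46.76726463729115 box ((545.0704956054688, -195.28799438476562), (142.31744384765625, 91.43773651123047), 24.639415740966797)
0.64 [257.1, 186.7, 309.6, 255.7] ((551.7276000976562, -192.6785888671875), (81.59892272949219, 56.6641960144043), 23.427976608276367) [38.90723834 43.07603883 46.4212597 ]
slope [ 0.11959278  0.06381298 43.03018729] [ 555.93943766 -191.31396201   43.03018729]
```

View pics/w1.png

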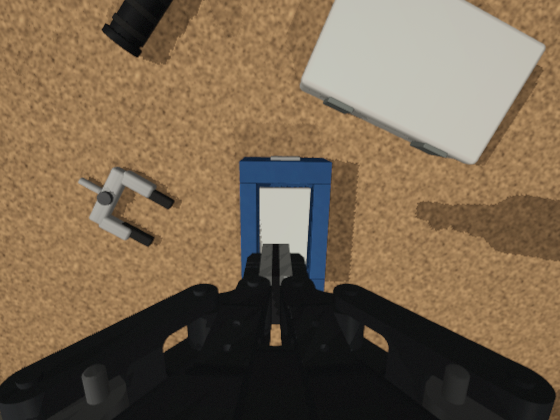

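Emit:
send_rows:
  rows:
    - [-1,-0.0109,0.0124,0,0.013]
    - [-1,0,0,0.03,0]
    - [-1,0,0,0.03,0]
    - [-1,0,0,0.03,0]
    - [-1,0,0,0.025,0]
    - [-1,0,0,0.01,0]
    - [-1,0,0,0,0]
    - [-1,0,0,0,0]

```text
clock: 3.78
eef_pos: [564.1, -211.4, 73.5]
tool_rot: [3.118, -0.001, 0.398]
force: [-0.5, -0.2, 0.5]
width: 0.1
```

Emit:
send_rows:
  rows:
    - [-1,0,0,0,0]
    - [-1,0,0,0,0]

```text
clock: 3.95
eef_pos: [564.4, -214.3, 76.0]
tool_rot: [3.115, -0.003, 0.395]
force: [0.0, -0.3, -0.1]
width: -0.5
```

```bash
python3 -c "
from cell import *
s=read_state();print(s)"
```

```text
{'clock': 3.95, 'qpos': array([ 0.31138462,  0.75528259, -0.00913747,  1.79587782,  0.04554331,
        0.57162284, -0.90945775]), 'qd': array([ 0.01324626, -0.02216614,  0.00454901, -0.00977755, -0.00137426,
        0.00988893,  0.00157705]), 'tau': array([ 1.09891130e-01, -5.53662407e+01,  7.99283255e-01, -1.27287242e+01,
        6.20532199e-02, -7.29247509e-02, -3.23347303e-04]), 'eef_pos': array([ 564.40884015, -214.25276158,   75.97332803]), 'tool_rot': array([ 3.11511148e+00, -2.94108314e-03,  3.94658352e-01]), 'force': array([ 0.04260703, -0.34697166, -0.06090482]), 'torque': array([ 0.0898867 ,  0.02486657, -0.03216576]), 'width': -0.47522791668523073}
```

Emit:
send_rows:
  rows:
    - [-1,0.006,-0.0085,0,-0.01]
    - [-1,0.006,-0.0085,0,-0.01]
    - [-1,0.003,-0.005,0,-0.01]

```text
clock: 4.2
eef_pos: [571.9, -188.9, 79.2]
tool_rot: [3.11, -0.007, 0.424]
force: [-0.2, 1.1, -0.5]
width: -0.1
```

Emit:
send_rows:
  rows:
    - [-1,0,0,0,0]

```text
clock: 4.28
eef_pos: [573.0, -185.8, 79.8]
tool_rot: [3.111, -0.009, 0.428]
force: [0.2, -0.0, -0.2]
width: 0.0
```

Emit:
send_rows:
  rows:
    - [-1,0,0,0,0]

```text
clock: 4.37
eef_pos: [573.6, -184.5, 80.3]
tool_rot: [3.11, -0.009, 0.43]
force: [0.2, -0.3, -0.3]
width: -0.1
```

Emit:
send_rows:
  rows:
    - [-1,0,0,0,0]

```text
clock: 4.45
eef_pos: [574.0, -183.6, 80.5]
tool_rot: [3.11, -0.01, 0.432]
force: [-0.0, -0.8, -1.1]
width: 0.1
```

Emit:
send_rows:
  rows:
    - [-1,-0.002,-0.001,0.008,0]
    - [-1,0,0,0.008,0]
    - [-1,0,0,0.006,0]
    - [-1,0,0,0.003,0]

```text
clock: 4.78
eef_pos: [572.4, -184.7, 53.7]
tool_rot: [3.109, -0.01, 0.432]
force: [-0.5, 1.1, -0.8]
width: 0.3
```

Emit:
send_rows:
  rows:
    - [-1,0,0,0,0]
    - [-1,0,0,0,0]

```text
clock: 4.95
eef_pos: [571.0, -185.0, 51.5]
tool_rot: [3.111, -0.007, 0.431]
force: [-0.8, 0.5, 0.9]
width: 0.3
```

Well placed laterally (target 570.5, -183.9). Press down gently.

Emit:
send_rows:
  rows:
    - [-1,0,0,0.003,0]
    - [-1,0,0,0.003,0]

```text
clock: 5.12
eef_pos: [571.3, -185.7, 45.4]
tool_rot: [3.111, -0.008, 0.43]
force: [0.9, -0.7, 0.6]
width: -0.1
```

Emit:
send_rows:
  rows:
    - [-1,0,0,0.003,0]
    - [-1,0,0,0.003,0]

```text
clock: 5.28
eef_pos: [571.9, -185.6, 39.4]
tool_rot: [3.11, -0.009, 0.43]
force: [-1.6, 1.2, 4.1]
width: -0.4
```

Emit:
send_rows:
  rows:
    - [-1,0,0,0.003,0]
    - [-1,0,0,0.003,0]

```text
clock: 5.45
eef_pos: [572.1, -185.6, 33.9]
tool_rot: [3.11, -0.009, 0.43]
force: [-9.5, 1.6, 45.2]
width: -0.4
```

Emit:
send_rows:
  rows:
    - [-1,0,0,-0.001,0]
    - [-1,0,0,0,0]
    - [-1,0,0,-0.01,0]
    - [-1,0,0,-0.02,0]
    - [-1,0,0,-0.02,0]
    - [-1,0,0,-0.03,0]
    - [-1,0,0,-0.02,0]
    - [-1,0,0,-0.01,0]
    - [-1,0,0,0,0]

```text
clock: 6.2
eef_pos: [568.6, -183.2, 149.2]
tool_rot: [3.111, -0.006, 0.43]
force: [-0.0, 0.2, 1.2]
width: 0.1
```

```bash
python3 - <<'E'
from cell import *
from h import *
s=read_state();print(s["eef_pos"],s["tool_rot"])
for n in ["wrist","top","scene"]:
    p=get_image(n)
    R,t=(wristRt(p,s) if n=="wrist" else (p["R"],p["t"]))
    cv2.imwrite(f"pics/{n}2.png",p["image"])
    C=cloud(p,R,t)
    r=outline_of(p,"plate_mid")
    for x in r[:1]:
        P=C[x["mask"]];P=P[np.isfinite(P[:,2])];print(n,x["score"],x["box"],np.percentile(P[:,2],[5,50,95]))
        A=np.c_[P[:,:2]-P[:,:2].mean(0),np.ones(len(P))];print("slope",np.linalg.lstsq(A,P[:,2],rcond=None)[0],P.mean(0))
E
```

```text
[ 568.63071935 -183.24995605  149.24618096] [ 3.11142336 -0.00625236  0.42986656]
wrist 0.72 [241.0, 181.8, 297.7, 260.8] [34.68683893 35.84477233 36.90333919]
slope [-1.18052472e-03 -1.13155235e-04  3.58316892e+01] [ 557.75473658 -188.97728536   35.83168923]
top 0.98 [381.3, 226.7, 436.7, 281.6] [32.42283589 35.07466233 37.75899751]
slope [ 4.31165015e-03 -2.33038798e-03  3.50893519e+01] [ 531.42948509 -200.15211944   35.08935191]
scene 0.81 [187.2, 174.9, 210.5, 200.1] [32.46328678 34.47232139 36.59985359]
slope [2.78557864e-02 2.69381788e-02 3.46913702e+01] [ 542.43664559 -196.04863887   34.69137017]
```

View pics/wrist2.png

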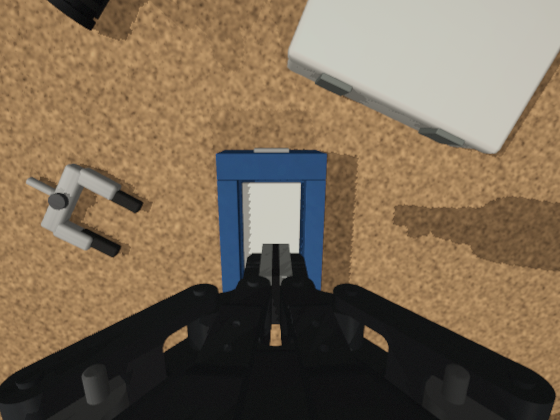

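View pics/top2.png

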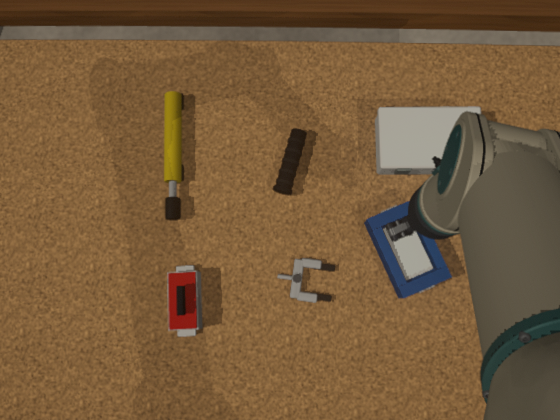

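Emit:
send_rows:
  rows:
    - [1,0,0,-0.015,0.09]
    - [1,0,0,-0.015,0.09]
    - [1,0,0,-0.015,0.09]
    - [1,0,0,0,0.08]

```text
clock: 6.83
eef_pos: [562.4, -181.0, 185.6]
tool_rot: [3.123, 0.001, 0.066]
force: [1.3, -0.3, 0.3]
width: 48.4
```

Emit:
send_rows:
  rows:
    - [1,-0.004,-0.015,0,0]
    - [1,-0.008,-0.03,0,0]
    - [1,-0.008,-0.03,0,0]
    - [1,-0.008,-0.03,0,0]
    - [1,-0.008,-0.03,0,0]
    - [1,-0.008,-0.03,0,0]
    - [1,-0.008,-0.03,0,0]
    - [1,-0.008,-0.03,0,0]
    - [1,-0.008,-0.03,0,0]
    - [1,-0.008,-0.03,0,0]

```text
clock: 7.67
eef_pos: [464.8, 99.8, 170.2]
tool_rot: [3.114, 0.013, 0.045]
force: [0.4, 0.6, -0.6]
width: 85.7
```

Emit:
send_rows:
  rows:
    - [1,-0.003,-0.025,0,0]
    - [1,-0.002,-0.018,0,0]
    - [1,-0.001,-0.01,0,-0.01]
    - [1,-0.001,-0.005,0,-0.01]
    - [1,0,0,0,0]
    - [1,0,0,0,0]

```text
clock: 8.17
eef_pos: [449.0, 166.3, 164.2]
tool_rot: [3.114, 0.023, 0.079]
force: [-0.9, -0.5, -0.4]
width: 85.3
```

```bash
python3 - <<'E'
from cell import *
from h import *
s=read_state();print(s["eef_pos"],s["tool_rot"])
p=get_image("wrist");R,t=wristRt(p,s);C=cloud(p,R,t);cv2.imwrite("pics/w3.png",p["image"])
im=p["image"].astype(int);B,G,Rr=im[...,0],im[...,1],im[...,2]
for q in ["handle_mid","inner_mid"]:
    for x in outline_of(p,q)[:1]:
        P=C[x["mask"]];P=P[np.isfinite(P[:,2])];print(q,x["score"],x["box"],rect(P[:,:2]),np.percentile(P[:,2],[5,50,95]))
red=(Rr>110)&(G<60)&(B<60);P=C[red];P=P[np.abs(P[:,2]-45)<5];print("red",rect(P[:,:2]),np.median(P[:,2]))
bk=(C[...,2]>56)&(C[...,2]<72)&(np.hypot(C[...,0]-445,C[...,1]-193)<45);P=C[bk];print("handle",rect(P[:,:2]),np.median(P[:,2]))
E
```

```text
[448.98344831 166.28518135 164.23048501] [3.11357984 0.0234214  0.07894494]
handle_mid 0.61 [212.2, 148.9, 268.5, 253.4] ((430.7665100097656, 191.7218780517578), (117.4869384765625, 48.59452438354492), 4.448906898498535) [44.6843926  45.94232425 65.87278688]
inner_mid 0.91 [212.4, 131.9, 271.5, 243.7] ((446.9718017578125, 196.3174285888672), (111.82173919677734, 61.846275329589844), 4.316214084625244) [ 2.58907902 18.60814399 44.02403954]
red ((441.931884765625, 192.52114868164062), (95.40274047851562, 46.857295989990234), 4.291308403015137) 45.77302981778889
handle ((441.9885559082031, 192.39962768554688), (49.208580017089844, 12.186217308044434), 4.531056880950928) 65.52904036408066
```

View pics/w3.png

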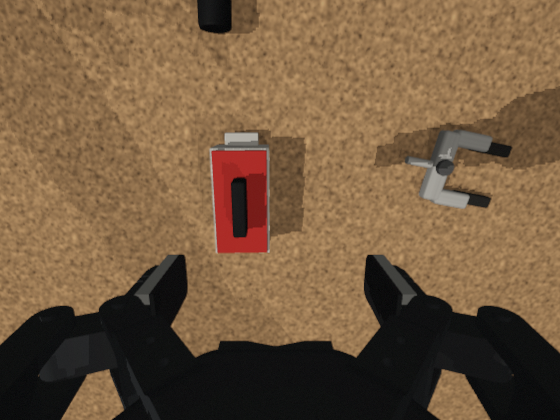

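Emit:
send_rows:
  rows:
    - [1,-0.001,-0.01,0,0]
    - [1,-0.001,-0.008,0,0]
    - [1,0,-0.003,0,0]
    - [1,0,0,0,0]
    - [1,0,0,0,0]
    - [1,0,0,0,0]

```text
clock: 8.82
eef_pos: [446.6, 186.0, 164.3]
tool_rot: [3.113, 0.022, 0.072]
force: [-0.7, -0.0, 0.3]
width: 85.7
```

Emit:
send_rows:
  rows:
    - [1,-0.001,-0.005,0.01,0]
    - [1,-0.001,-0.003,0.015,0]
    - [1,0,0,0.02,0]
    - [1,0,0,0.02,0]
    - [1,0,0,0.012,0]
    - [1,0,0,0.005,0]
    - [1,0,0,0,0]
    - [1,0,0,0,0]
    - [1,0,0,0,0]

```text
clock: 9.57
eef_pos: [442.2, 193.2, 76.4]
tool_rot: [3.114, 0.02, 0.071]
force: [0.3, -0.4, 0.2]
width: 85.3
```

```bash
python3 - <<'E'
from cell import *
from h import *
s=read_state();print(s["eef_pos"],s["tool_rot"])
p=get_image("wrist");R,t=wristRt(p,s);C=cloud(p,R,t);cv2.imwrite("pics/w4.png",p["image"])
im=p["image"].astype(int);B,G,Rr=im[...,0],im[...,1],im[...,2]
red=(Rr>110)&(G<60)&(B<60);P=C[red];P=P[np.abs(P[:,2]-45)<5];print("red",rect(P[:,:2]),np.median(P[:,2]))
bk=(C[...,2]>56)&(C[...,2]<72)&(np.hypot(C[...,0]-445,C[...,1]-193)<35)&(im.max(2)<70);P=C[bk];print("handle",rect(P[:,:2]),np.median(P[:,2]))
E
```

```text
[442.24422529 193.15603097  76.42888465] [3.11422683 0.02009551 0.07119317]
red ((442.0478515625, 192.6541748046875), (96.25782775878906, 47.13505935668945), 4.482361793518066) 45.73127530363046
handle ((442.2216491699219, 192.57847595214844), (49.57141876220703, 11.781221389770508), 4.725836277008057) 65.5682941094961
```

View pics/w4.png

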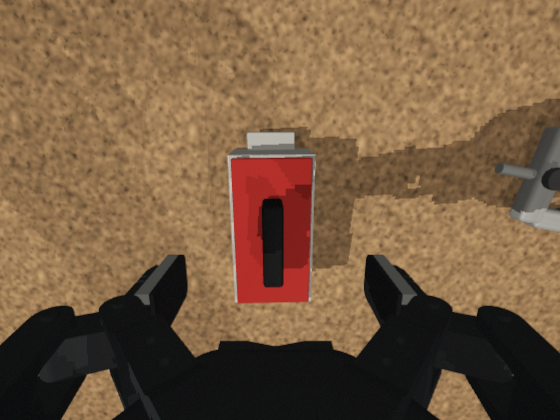

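Emit:
send_rows:
  rows:
    - [1,0.001,-0.001,0.01,-0.004]
    - [1,0,-0.0005,0.012,0]
    - [1,0,0,0.012,0]
    - [1,0,0,0.01,0]
    - [1,0,0,0.006,0]
    - [1,0,0,0.003,0]
    - [1,0,0,0,0]
    - [1,0,0,0,0]

```text
clock: 10.28
eef_pos: [446.8, 195.8, 23.1]
tool_rot: [3.119, 0.009, 0.076]
force: [0.0, -0.5, -1.1]
width: 85.6
```

Emit:
send_rows:
  rows:
    - [1,-0.002,0.0015,0.004,0]
    - [1,-0.001,0.001,0.004,0]
    - [1,0,0,0.003,0]
    - [1,0,0,0,0]
    - [1,0,0,0,0]

```text
clock: 10.7
eef_pos: [444.6, 192.9, 12.5]
tool_rot: [3.12, 0.007, 0.076]
force: [-0.7, 0.0, -0.0]
width: 85.6
```

Emit:
send_rows:
  rows:
    - [1,0,0,0.0025,0]
    - [1,0,0,0,0]
    - [0.6,0,0,0,0]
    - [0.4,0,0,0,0]
    - [0.3,0,0,0,0]
    - [0.2,0,0,0,0]
    - [0.1,0,0,0,0]
    - [-0.1,0,0,0,0]
    - [-0.3,0,0,0,0]
    - [-0.5,0,0,0,0]
    - [-1,0,0,0,0]
    - [-1,0,0,0,0]

```text
clock: 11.7
eef_pos: [445.0, 193.4, 10.5]
tool_rot: [3.121, 0.006, 0.077]
force: [0.0, 0.2, -0.5]
width: 50.8
```

Emit:
send_rows:
  rows:
    - [-1,0,0,0,0]
    - [-1,0,0,-0.004,0]
    - [-1,0,0,-0.006,0]
    - [-1,0,0,-0.008,0]
    - [-1,0,0,-0.008,0]
    - [-1,0,0,-0.004,0]
    - [-1,0,0,0,0]
    - [-1,0,0,0,0]

```text
clock: 12.37
eef_pos: [444.8, 193.9, 43.8]
tool_rot: [3.121, 0.006, 0.077]
force: [-0.0, 0.1, -2.2]
width: 51.2
```

```bash
python3 - <<'E'
from cell import *
from h import *
s=read_state();print(s["eef_pos"],s["tool_rot"],s["width"],s["force"])
p=get_image("wrist");R,t=wristRt(p,s);C=cloud(p,R,t);cv2.imwrite("pics/w5.png",p["image"])
q=get_image("scene");cv2.imwrite("pics/s5.png",cv2.resize(q["image"][140:300,250:450],None,fx=4,fy=3.5))
im=p["image"].astype(int);B,G,Rr=im[...,0],im[...,1],im[...,2]
red=(Rr>110)&(G<60)&(B<60);P=C[red];P=P[np.isfinite(P[:,2])];m=np.median(P[:,2]);P=P[np.abs(P[:,2]-m)<5];print("red",rect(P[:,:2]),m)
A=np.c_[P[:,:2]-P[:,:2].mean(0),np.ones(len(P))];print("slope",np.linalg.lstsq(A,P[:,2],rcond=None)[0],P.mean(0))
E
```

```text
[444.77595871 193.87613483  43.78469412] [3.12060481 0.00602253 0.07669715] 51.197282578012214 [-0.00843612  0.09746629 -2.24375175]
red ((455.4049072265625, 193.72035217285156), (69.6109619140625, 47.67466735839844), 4.462181568145752) 79.05639760526573
slope [-1.80691230e-03 -3.86929062e-03  7.90508316e+01] [461.81810938 194.35672535  79.05083159]
```

View pics/w5.png

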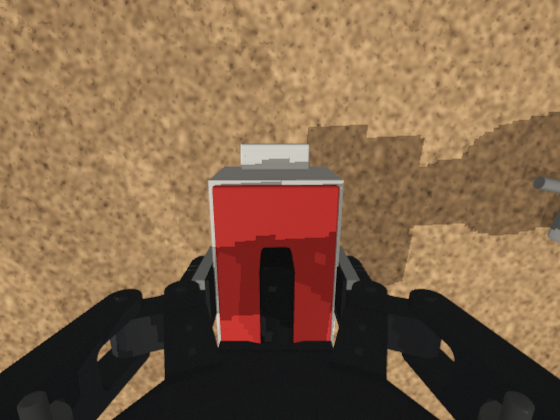

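View pics/s5.png

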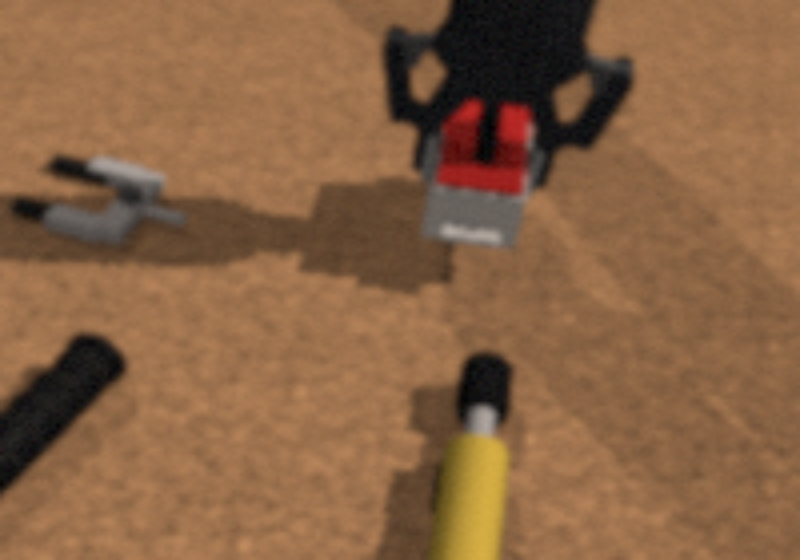

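Emit:
send_rows:
  rows:
    - [-1,0,0,-0.01,0]
    - [-1,0,0,-0.015,0]
    - [-1,0,0,-0.02,-0.04]
    - [-1,0,0,-0.015,-0.07]
    - [-1,0,0,-0.01,-0.07]
    - [-1,0,0,0,-0.07]
    - [-1,0,0,0,-0.05]
    - [-1,0,0,0,-0.02]
    - [-1,0,0,0,0]

```text
clock: 13.22
eef_pos: [443.2, 193.9, 119.1]
tool_rot: [3.122, 0.018, 0.411]
force: [0.4, -0.6, -3.2]
width: 51.1
```

Emit:
send_rows:
  rows:
    - [-1,-0.002,0.012,0,0]
    - [-1,-0.0033,0.02,0,0]
    - [-1,-0.0046,0.028,0,0]
    - [-1,-0.0046,0.028,0,0]
    - [-1,-0.0046,0.028,0,0]
    - [-1,-0.0046,0.028,0,0]
    - [-1,-0.0046,0.028,0,0]
    - [-1,-0.0046,0.028,0,0]
    - [-1,-0.0046,0.028,0,0]
    - [-1,-0.0046,0.028,0,0]
    - [-1,-0.0046,0.025,0,0]
    - [-1,-0.003,0.018,0,0]

```text
clock: 14.22
eef_pos: [515.6, -106.9, 123.4]
tool_rot: [3.127, 0.025, 0.408]
force: [0.4, -0.2, -2.1]
width: 50.6
```

Emit:
send_rows:
  rows:
    - [-1,-0.002,0.02,0,-0.005]
    - [-1,-0.002,0.02,0,-0.005]
    - [-1,-0.001,0.015,0,-0.003]
    - [-1,-0.001,0.01,0,0]
    - [-1,0,0.004,0,0]
    - [-1,0,0,0,0]
    - [-1,0,0,0,0]
    - [-1,0,0,0,0]

```text
clock: 14.88
eef_pos: [534.8, -181.1, 122.4]
tool_rot: [3.129, 0.032, 0.406]
force: [1.5, -0.1, -2.0]
width: 51.0
```

Emit:
send_rows:
  rows:
    - [-1,0.001,0.007,0.003,-0.008]
    - [-1,0.001,0.005,0.005,-0.008]
    - [-1,0,0.002,0.003,-0.003]
    - [-1,0,0,0,0]
    - [-1,0,0,0,0]
    - [-1,0,0,0,0]

```text
clock: 15.38
eef_pos: [542.5, -190.1, 109.9]
tool_rot: [3.133, 0.033, 0.433]
force: [-0.6, 0.2, -2.3]
width: 51.0
```

```bash
cat > look.py <<'E'
from cell import *
from h import *
import sys
k=sys.argv[1]
s=read_state();print(s["clock"],s["eef_pos"],s["tool_rot"],s["width"],s["force"])
p=get_image("wrist");R,t=wristRt(p,s);C=cloud(p,R,t);cv2.imwrite(f"pics/w{k}.png",p["image"])
q=get_image("top");cv2.imwrite(f"pics/t{k}.png",cv2.resize(q["image"][150:330,330:490],None,fx=3.3,fy=3.3))
q=get_image("scene");cv2.imwrite(f"pics/s{k}.png",cv2.resize(q["image"][100:240,140:280],None,fx=4,fy=4))
im=p["image"].astype(int);B,G,Rr=im[...,0],im[...,1],im[...,2]
red=(Rr>110)&(G<60)&(B<60);P=C[red];P=P[np.isfinite(P[:,2])];m=np.median(P[:,2]);P=P[np.abs(P[:,2]-m)<5];
A=np.c_[P[:,:2]-P[:,:2].mean(0),np.ones(len(P))];print("red z",m,"slope",np.linalg.lstsq(A,P[:,2],rcond=None)[0])
def edge(P,half,ang0):
    c,sz,a=rect(P[:,:2]); 
    a=np.deg2rad(a if sz[0]>0 else a)
    c=np.array(c)
    u=np.array([np.cos(ang0),np.sin(ang0)]);v=np.array([-u[1],u[0]])
    pu=P[:,:2]@u;pv=P[:,:2]@v
    far=np.percentile(pu,99.7);lo,hi=np.percentile(pv,[.5,99.5])
    return u*(far-half)+v*(lo+hi)/2,hi-lo,np.rad2deg(a),sz
print("lid centre",edge(P,48.5,s["tool_rot"][2]))
blue=(B>Rr+30)&(B>G+15);P=C[blue];P=P[np.isfinite(P[:,2])];P=P[(P[:,2]>41)&(P[:,2]<51)];print("box centre",edge(P,75,0.428),np.median(P[:,2]))
E
python3 look.py 6
```

```text
15.3833 [ 542.53210771 -190.1441313   109.85901847] [3.13260908 0.03298498 0.43259769] 51.00035573999315 [-0.58004382  0.16738437 -2.27070712]
red z 144.58954979188093 slope [-3.08691877e-02 -5.40532402e-03  1.44581364e+02]
lid centre (array([ 540.21091317, -191.92246051]), np.float64(46.74436625317094), np.float64(24.69654083251953), (69.6483154296875, 47.71482467651367))
box centre (array([ 541.48333977, -196.71155101]), np.float64(90.38722452681924), np.float64(24.184715270996094), (93.34150695800781, 91.56936645507812)) 46.65558459103276
```

View pics/w6.png

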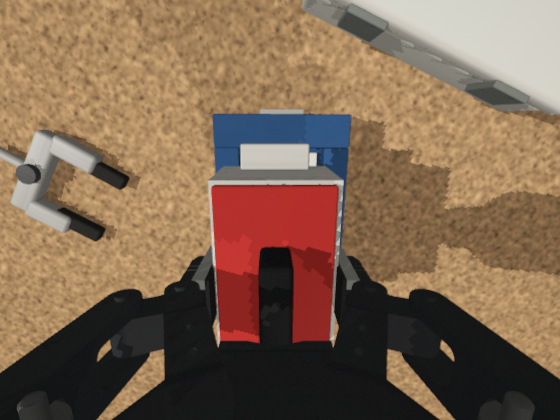

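View pics/s6.png

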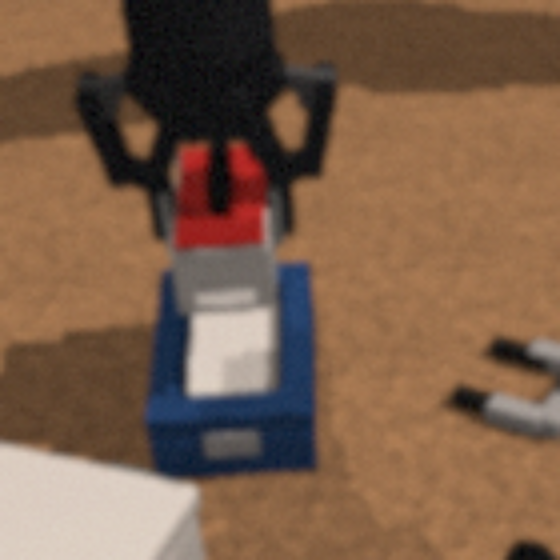

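Emit:
send_rows:
  rows:
    - [-1,0.001,0.003,0.008,0]
    - [-1,0.0005,0.001,0.01,0]
    - [-1,0,0,0.01,0]
    - [-1,0,0,0.006,0]
    - [-1,0,0,0.003,0]
    - [-1,0,0,0,0]
    - [-1,0,0,0,0]
    - [-1,0,0,0,0]

```text
clock: 16.2
eef_pos: [544.1, -194.1, 68.0]
tool_rot: [3.134, 0.034, 0.433]
force: [-0.4, 0.3, -2.3]
width: 51.1
```

```bash
python3 look.py 7
```

```text
16.2 [ 544.12870522 -194.10748107   68.03311523] [3.13361076 0.03427228 0.43277964] 51.099007046924385 [-0.37332937  0.2873469  -2.26455663]
red z 102.73446447467376 slope [-3.19857523e-02 -4.96631826e-03  1.02739602e+02]
lid centre (array([ 541.84018547, -195.87145313]), np.float64(46.71530476108251), np.float64(24.769668579101562), (70.02239227294922, 47.56467056274414))
box centre (array([ 541.47089738, -196.67253007]), np.float64(90.48173005318517), np.float64(24.475963592529297), (147.4668426513672, 91.64026641845703)) 46.676829477054085
```

View pics/w7.png

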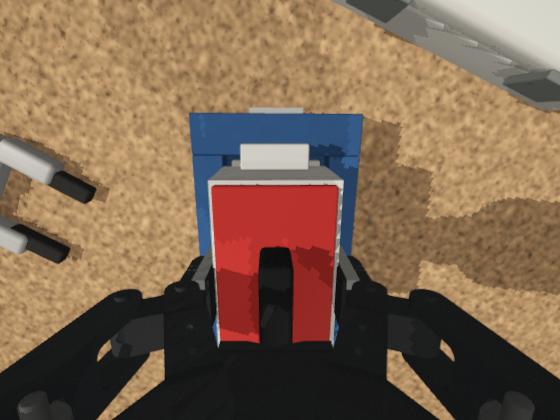

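View pics/s7.png

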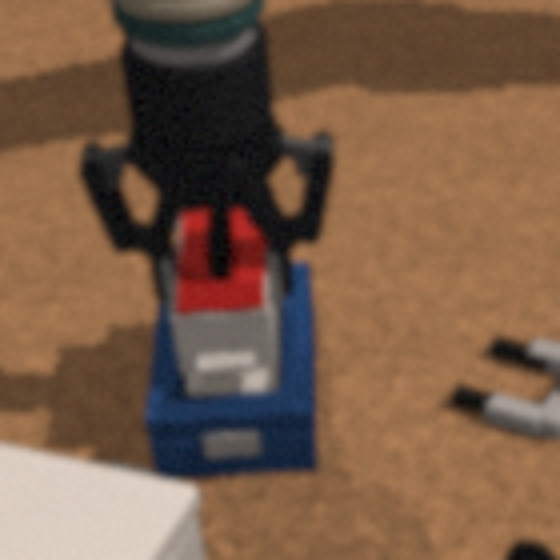

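View pics/t7.png

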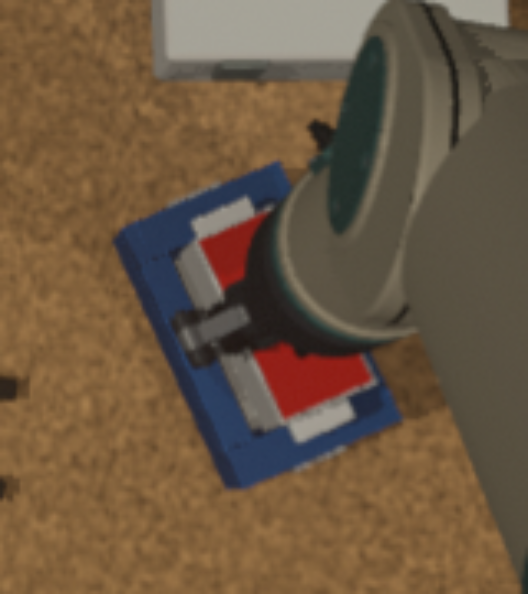

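Emit:
send_rows:
  rows:
    - [-1,0.0005,0.0007,0.004,0.002]
    - [-1,0.0004,0.0003,0.004,0.002]
    - [-1,0.0002,0,0.002,0]
    - [-1,0,0,0,0]
    - [-1,0,0,0,0]

```text
clock: 16.77
eef_pos: [546.7, -195.2, 58.5]
tool_rot: [3.131, 0.032, 0.428]
force: [0.0, -0.5, -2.3]
width: 51.3
```

```bash
python3 look.py 8
```

```text
16.7667 [ 546.65560721 -195.17822884   58.48181134] [3.13127222 0.03160951 0.42822998] 51.33124967571689 [ 0.01505168 -0.5169835  -2.33588195]
red z 93.2515825863535 slope [-2.92421360e-02 -5.80382435e-03  9.32421706e+01]
lid centre (array([ 544.25376249, -196.90464494]), np.float64(46.76453153554621), np.float64(24.44892692565918), (69.74661254882812, 47.665096282958984))
box centre (array([ 541.29894788, -196.75559418]), np.float64(90.53049191992505), np.float64(24.327180862426758), (138.51197814941406, 91.7242431640625)) 46.680508503670524
```

View pics/w8.png

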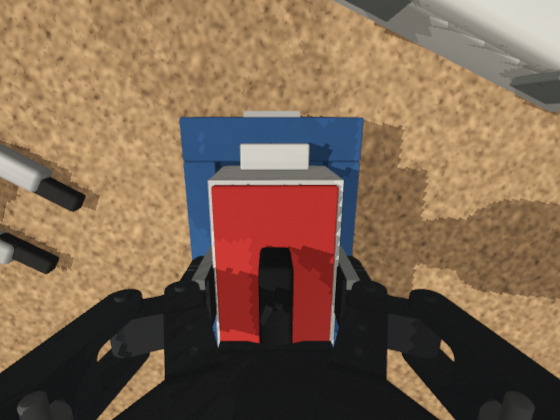

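View pics/t8.png

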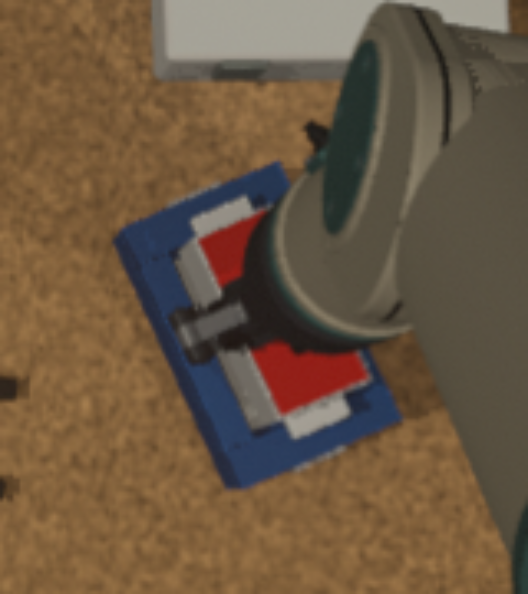

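Emit:
send_rows:
  rows:
    - [-1,-0.0006,-0.0004,0.001,0]
    - [-1,0,0,0.001,0]
    - [-1,0,0,0,0]
    - [-1,0,0,0,0]

```text
clock: 17.25
eef_pos: [546.0, -195.2, 56.8]
tool_rot: [3.131, 0.031, 0.428]
force: [0.7, -0.2, -2.6]
width: 51.1
```

Emit:
send_rows:
  rows:
    - [-1,-0.001,-0.0004,0.0015,0]
    - [-1,0,0,0.0015,0]
    - [-1,0,0,0,0]

```text
clock: 17.5
eef_pos: [544.9, -195.3, 53.7]
tool_rot: [3.131, 0.031, 0.428]
force: [-1.0, 0.9, -2.5]
width: 51.2
```

Emit:
send_rows:
  rows:
    - [-1,0,0,0.0015,0]
    - [-1,0,0,0.0015,0]

```text
clock: 17.67
eef_pos: [544.9, -195.4, 50.6]
tool_rot: [3.13, 0.031, 0.428]
force: [-0.3, -0.5, -2.6]
width: 50.8
```

Emit:
send_rows:
  rows:
    - [-1,0,0,0.001,0]
    - [-1,0,0,0.001,0]

```text
clock: 17.83
eef_pos: [544.7, -195.6, 48.4]
tool_rot: [3.13, 0.031, 0.428]
force: [-2.6, -0.1, 6.1]
width: 51.5
```

Emit:
send_rows:
  rows:
    - [-1,0,0,0.0007,0]
    - [-1,0,0,0.0007,0]

```text
clock: 18.0
eef_pos: [544.7, -195.6, 48.4]
tool_rot: [3.13, 0.031, 0.428]
force: [-2.5, 0.6, 7.0]
width: 51.1
```

Emit:
send_rows:
  rows:
    - [-1,0,0,0.0015,0]
    - [-1,0,0,0.0015,0]

```text
clock: 18.17
eef_pos: [544.4, -195.7, 47.7]
tool_rot: [3.13, 0.031, 0.428]
force: [-4.1, 1.4, 12.3]
width: 51.1
```

Emit:
send_rows:
  rows:
    - [-0.2,0,0,0,0]
    - [0,0,0,0,0]
    - [0.1,0,0,0,0]
    - [0.2,0,0,0,0]
    - [0.25,0,0,0,0]
    - [0.3,0,0,0,0]
    - [0.4,0,0,0,0]

```text
clock: 18.75
eef_pos: [545.6, -195.8, 48.8]
tool_rot: [3.128, 0.029, 0.429]
force: [0.1, 0.3, 1.0]
width: 60.1
```

Emit:
send_rows:
  rows:
    - [0.7,0,0,0,0]
    - [0.7,0,0,0,0]
    - [0.7,0,0,-0.004,0]
    - [0.7,0,0,-0.01,0]
    - [0.7,0,0,-0.02,0]
    - [0.7,0,0,-0.02,0]
    - [0.7,0,0,-0.02,0]
    - [0.7,0,0,-0.015,0]
    - [0.7,0,0,-0.005,0]
    - [0.7,0,0,0,0]
    - [0.7,0,0,0,0]

```text
clock: 19.67
eef_pos: [548.1, -193.6, 151.5]
tool_rot: [3.126, 0.027, 0.429]
force: [0.1, 1.0, 0.1]
width: 72.8
```

```bash
cat >> look.py <<'E'
bk=(C[...,2]>95)&(C[...,2]<108)&(np.hypot(C[...,0]-545,C[...,1]+195)<45)&(im.max(2)<75);P=C[bk]
if len(P)>20: print("handle",rect(P[:,:2]),np.median(P[:,2]))
E
python3 look.py 9
```

```text
19.6667 [ 548.06577163 -193.58137062  151.4600902 ] [3.12637905 0.02680505 0.42851091] 72.77505759282187 [0.09657686 0.9619474  0.08307538]
red z 82.77039539987584 slope [-1.35396996e-03 -1.86711217e-03  8.27671935e+01]
lid centre (array([ 542.2340378 , -197.82955313]), np.float64(46.29776655870302), np.float64(24.489562988281254), (95.91888427734375, 47.04386901855469))
box centre (array([ 541.31145324, -196.75763062]), np.float64(90.30051676842231), np.float64(24.395160675048828), (149.17730712890625, 91.16865539550781)) 46.78029674950462
handle ((543.53271484375, -197.47805786132812), (48.23612594604492, 11.54770278930664), 25.162309646606445) 102.61967391654898
```

View pics/w9.png

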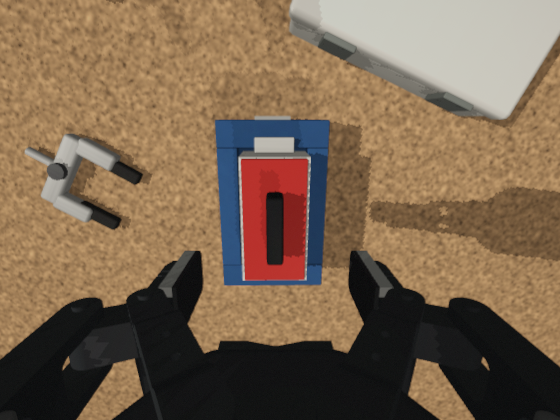

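View pics/s9.png

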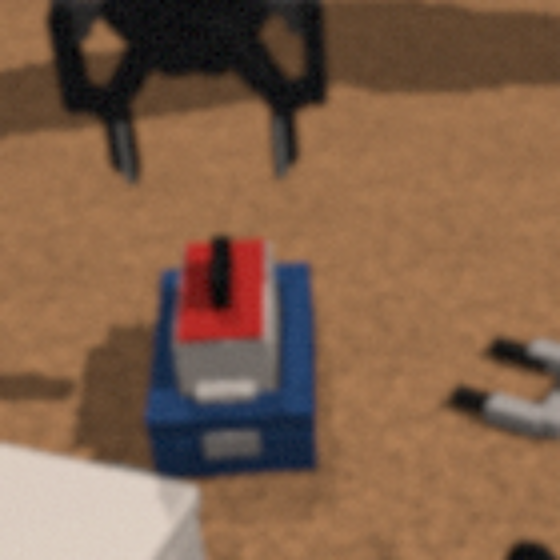

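View pics/t9.png

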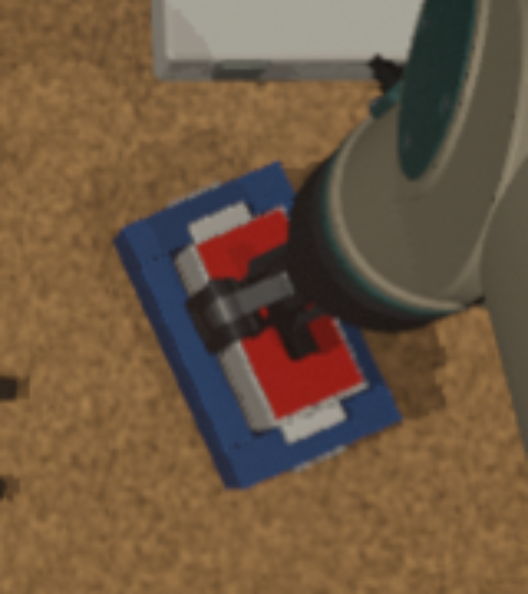

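Emit:
send_rows:
  rows:
    - [0,-0.001,0,0.008,0]
    - [0,0,0,0.01,0]
    - [0,0,0,0.01,0]
    - [0,0,0,0.006,0]
    - [0,0,0,0.002,0]
    - [0,0,0,0,0]
    - [0,0,0,0,0]
    - [0,0,0,0,0]

```text
clock: 20.48
eef_pos: [541.7, -193.8, 104.7]
tool_rot: [3.135, 0.037, 0.429]
force: [-0.5, 0.1, 0.3]
width: 42.7
```

```bash
python3 look.py 10
```

```text
20.4833 [ 541.7353271  -193.8017746   104.74596013] [3.13508231 0.0368201  0.42883217] 42.69700917716831 [-0.50508257  0.11933714  0.28178435]
red z 82.75016071955218 slope [-1.79158611e-03 -1.26718295e-03  8.27402876e+01]
lid centre (array([ 542.41637024, -197.62624044]), np.float64(46.39670593880027), np.float64(24.65966796875), (96.50933837890625, 47.229103088378906))
box centre (array([ 541.43718969, -196.67913731]), np.float64(90.43768030893261), np.float64(24.600503921508793), (148.83309936523438, 91.52796936035156)) 46.71126546298018
handle ((543.38427734375, -197.4441375732422), (48.645294189453125, 11.20361042022705), 24.394365310668945) 102.61224391569678
```

View pics/w10.png

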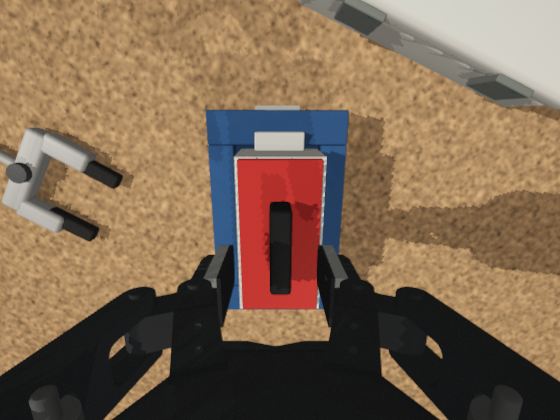

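Emit:
send_rows:
  rows:
    - [0,0.0015,0.0015,0,0]
    - [0,0.0005,0.0005,0,0]
    - [0,0,0,0,0]
    - [0,0,0,0,0]
    - [0,0,0,0,0]

```text
clock: 21.05
eef_pos: [546.2, -195.3, 106.7]
tool_rot: [3.132, 0.034, 0.429]
force: [0.3, -1.1, -0.1]
width: 42.7
```

Emit:
send_rows:
  rows:
    - [0,0,0,0.004,0]
    - [0,0,0,0.005,0]
    - [0,0,0,0.004,0]
    - [0,0,0,0.002,0]
    - [0,0,0,0,0]
    - [0,0,0,0,0]
    - [0,0,0,0,0]

```text
clock: 21.63
eef_pos: [545.2, -195.5, 89.5]
tool_rot: [3.133, 0.035, 0.429]
force: [-0.1, 0.1, 0.7]
width: 42.6
```

```bash
python3 look.py 11
```

```text
21.6333 [ 545.19234898 -195.47831284   89.45500807] [3.133174   0.03460332 0.42884983] 42.555701753200466 [-0.07909427  0.13764271  0.68886143]
red z 82.74232790877228 slope [-1.75677978e-03 -1.62099387e-03  8.27288986e+01]
lid centre (array([ 542.50993663, -197.65225815]), np.float64(46.53043856613846), np.float64(24.709234237670902), (96.4959716796875, 47.41960906982422))
box centre (array([ 541.12259942, -196.80399352]), np.float64(90.46559470842027), np.float64(24.623485565185547), (149.51492309570312, 91.5752182006836)) 46.713013903689394
handle ((549.9058837890625, -196.4087677001953), (50.55348587036133, 53.05159378051758), 65.05713653564453) 102.56229479391376
```

View pics/w11.png

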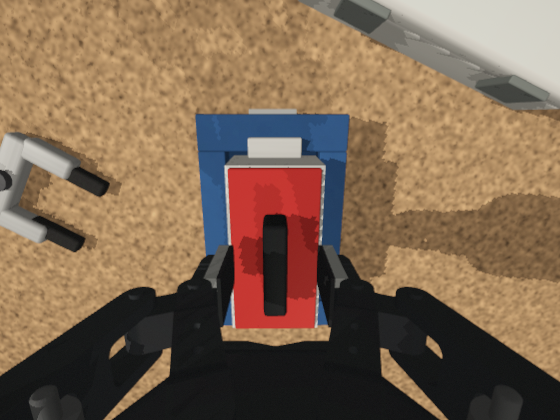

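Emit:
send_rows:
  rows:
    - [0,0,0,0.002,0]
    - [0,0,0,0.001,0]
    - [0,0,0,0,0]
    - [0,0,0,0,0]

```text
clock: 22.12
eef_pos: [545.7, -195.8, 86.9]
tool_rot: [3.132, 0.033, 0.429]
force: [-0.3, -0.6, -0.5]
width: 42.6
```

Emit:
send_rows:
  rows:
    - [0,0,0,0.0015,0]
    - [-0.15,0,0,0,0]
    - [-0.3,0,0,0,0]
    - [-0.4,0,0,0,0]
    - [-0.5,0,0,0,0]
    - [-0.6,0,0,0,0]
    - [-0.7,0,0,0,0]
    - [-0.8,0,0,0,0]
    - [-0.9,0,0,0,0]
    - [-1,0,0,0,0]
    - [-1,0,0,0,0]

```text
clock: 23.03
eef_pos: [545.6, -195.6, 85.6]
tool_rot: [3.132, 0.033, 0.429]
force: [-0.5, 0.3, 0.3]
width: 10.7
```

Emit:
send_rows:
  rows:
    - [-1,0,0,-0.001,0]
    - [-1,0,0,-0.002,0]
    - [-1,0,0,-0.003,0]
    - [-1,0,0,-0.003,0]
    - [-1,0,0,-0.004,0]
    - [-1,0,0,-0.005,0]

```text
clock: 23.53
eef_pos: [545.1, -195.1, 103.7]
tool_rot: [3.134, 0.035, 0.429]
force: [-0.1, -0.3, -0.3]
width: 10.2
```

Emit:
send_rows:
  rows:
    - [-1,0,0,-0.008,0]
    - [-1,0,0,-0.012,0]
    - [-1,0,0,-0.012,0]
    - [-1,0,0,-0.012,0]
    - [-1,0,0,-0.01,0]
    - [-1,0,0,-0.006,0]
    - [-1,0,0,-0.003,0]
    - [-1,0,0,0,0]
    - [-1,0,0,0,0]
    - [-1,0,0,0,0]

```text
clock: 24.37
eef_pos: [547.8, -193.7, 174.9]
tool_rot: [3.131, 0.032, 0.429]
force: [-0.2, -0.7, -0.5]
width: 10.4
```

Emit:
send_rows:
  rows:
    - [-1,-0.001,0,-0.004,0]
    - [-1,0,0,-0.003,0]
    - [-1,0,0,0,0]
    - [-1,0,0,0,0]
    - [-1,0,0,0,0]
    - [-1,0,0,0,0]
    - [-1,0,0,0,0]
    - [-1,0,0,0,0]

```text
clock: 25.03
eef_pos: [545.5, -193.6, 180.3]
tool_rot: [3.134, 0.036, 0.429]
force: [0.1, 0.2, -1.2]
width: 10.4
```

```bash
python3 look.py 12; python3 -c "
from cell import *
import numpy as np
s=read_state();print(np.abs(s['qd']).max())"
```

```text
25.0333 [ 545.4953047  -193.64579499  180.3018253 ] [3.13437988 0.03598041 0.42884689] 10.36975917812838 [ 0.13123286  0.21875768 -1.17095967]
red z 177.4368520660972 slope [-4.22173520e-03 -4.74539070e-03  1.77417533e+02]
lid centre (array([ 542.62694786, -196.18781472]), np.float64(46.97743213239153), np.float64(24.64725685119629), (96.99286651611328, 47.6441764831543))
box centre (array([ 540.85467566, -196.91461171]), np.float64(90.42306254303264), np.float64(24.64313507080078), (139.9340057373047, 91.3719482421875)) 46.69381794498549
0.0011787738034488848
```

View pics/w12.png

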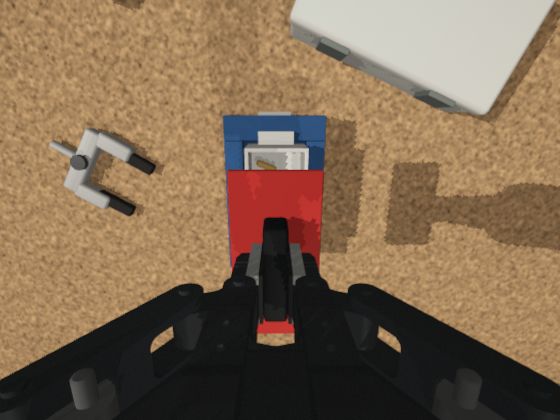

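View pics/s12.png

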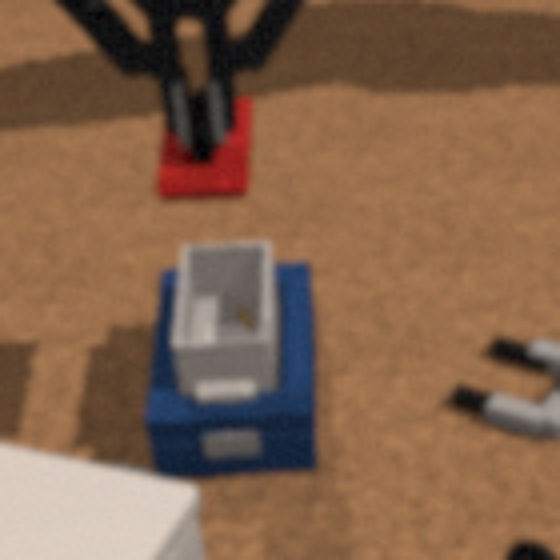

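View pics/t12.png

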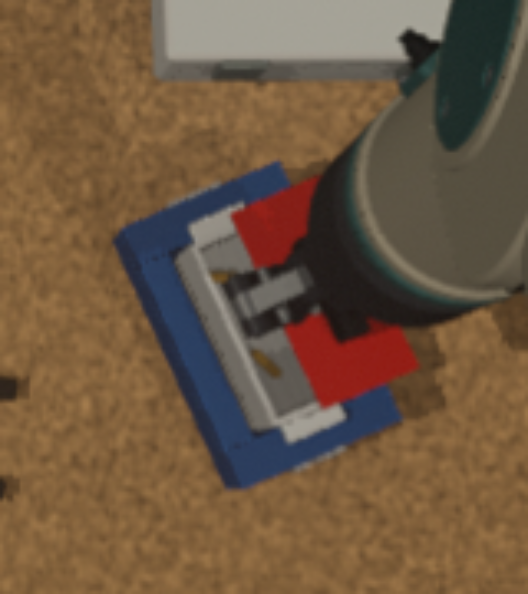

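The red lid is held level, about 95 mm above its nested height, over the box. The inner lid is still seated and the arm is still, so I'm handing in.

```bash
python3 -c "
from cell import *
print(finish_job())"
```

```text
the job is handed in; nothing more can be done
None
```

The job is handed in at about 25 s with the red outer lid held over the box; the hand-in gives no verdict.

- **Plate:** I pressed it down with the closed fingertips. Afterwards the wrist and top cameras put its top about 11 mm below the rim with a slope under 0.005. The coarser scene view read about 0.04, just over the limit, and I put that down to its low resolution at that distance.
- **Press force:** The fingertips read 45 N at the bottom of the press, above the 6–20 N you gave. It was the fingers pushing, not the arm or gripper body, and the plate lay flat afterwards.
- **Lid set:** I gripped it by the inner lid's sides and carried it over still nested. It went into the opening without side contact, the ears met the rim, and I let go. After release the red lid's slope was about 0.002 and its face was at about 81 mm, which is the fully home height.
- **Red lid:** It is held by its handle about 95 mm above its nested height, roughly 2 mm from the box centre, level within about 0.4°, with the arm still. The inner lid still sits in the opening in all three views.
- **Disagreements:** The wrist camera's positions are about 3 mm off from the top camera's along the tool's x axis, so I placed the lid set using both. The tool also drifted to about 2° of tilt during the moves.
- **Bystanders:** None of the moves came near the pump, caliper, grip or tool case, though I did not re-measure them at the end.

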